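# Pull the filter plate from the photometer and show it to the light panel

### The arm

A 6-joint arm with a two-finger parallel gripper is mounted at the origin on the work surface. World frame = base frame: x ahead of the robot, y to its left, z up, the work surface at z = 0. Lengths are in m, angles in rad, forces in N, time in s.
With the tool pointing down it reaches from about 0.2 to 0.875 m from the base axis. Payload 3.4 kg.
Tool frame: the origin (TCP) lies between the finger pads; the fingertips stand 25 mm ahead of it and the grasp point (between the pads) lies 6 mm ahead of it (r.nose_length is the z of the fingertips in the tool frame, in m); z points along the fingers, x is the direction in which the jaws open and shut, and the axes are right-handed (so a half turn about z gives the same grasp; the last joint's range is limited). The gripper opens to 94 mm and grips with 3 to 60 N. Pads are 16 mm wide; open, the fingers measure 119 mm over their backs; the gripper's body (75 mm by 177 mm) begins 78 mm behind the grasp point.
Start: joints at [-1.372, 0.276, 1.505, -0, 1.361, -0.121], TCP at [0.181, -0.546, 0.23] pointing down, gripper open.
Joint ranges: [-2.89, 2.89], [-0.75, 2.08], [0.22, 2.7], [-1.18, 4.32], [0.11, 2.71], [-2.7, 2.7]. Speed limits (rad/s): [2.57, 2.57, 3.14, 3.14, 3.14, 3.14].

### API

Orientations are given as a unit quaternion [w, x, y, z].
In Python, from plant import r, gripper_to, inverse_kinematics, vision, models, telemetry gives the robot as it stands. Calls block until the motion is done:
- r.move_to(position, orientation): joint-space move of the TCP to a pose.
- r.move_l(position, rot=None, vel=0.15, guard=None): straight line of the TCP; rot=None keeps the orientation; vel is the mean speed in m/s. With guard (N) it stops when the force on the tool has changed by that much, and returns True; else False.
- r.movej(angles): joint-space move.
- gripper_to(opening, f_grip=None): finger opening in m; f_grip is the grip in N (None keeps the last); returns when the fingers have stopped.
- r.hold(seconds).
- inverse_kinematics(position, orientation): joint angles nearest the present ones, or None.
- vision.snapshot(name): name is "scene" or "side" or "wrist"; returns the picture (384x512x3 uint8, red, green, blue); there is no depth.
- vision.get_calibration(name): a dict with "fx", "fy", "cx", "cy" (pixels), "position" and "orientation" of the camera in the world. Camera axes: x right, y down, z forward; pixel columns grow to the right and rows downward; lengths in m; the calibration is good to about 2 mm. A picture is of the moment at which its call begins: read the wrist's pose just before it. get_calibration takes no time and is no camera call; for the wrist camera it gives the pose at the moment of the call.
A pose or a line that the arm cannot do raises r.PlanningError and nothing moves.
- r.sign_off(): hands the job in, once; it reports no verdict.
Trained networks look in the newest picture that a camera, given by its name, has taken for a name from the list of things; names that differ only in an ending like _2 or _b are one class to them, and where a whole thing is asked for, a point or a joint stands for the part that bears it (a point fixed in the world has none). Each returns a list of dicts, best first, with "score" (0 to 1); they miss things now and then, are a little off and sometimes report something else, mostly with a low value. They report only what shows in the picture. A call takes as long as a camera call. They do not tell look-alikes from the thing itself.
- models.boxes_of(thing, camera): "at" ([x, y, z] in m, in world coordinates, good to about 4 mm: the middle of the surface that is visible of it).
- models.regions_of(thing, camera): "pixels" (384x512 bool, what is visible of it).
- models.mark_of(thing, camera): "at" ([x, y, z] in m, in world coordinates, good to about 4 mm: a listed point, or the origin of a listed thing).
Readings, each from a call of its own:
- telemetry.current_t(): time.
- telemetry.current_joints(): joint angles.
- telemetry.current_dq(): joint speeds.
- telemetry.current_joint_efforts(): joint torques, N m.
- telemetry.current_ee_pos(): TCP position.
- telemetry.current_tool_rot(): TCP orientation.
- telemetry.current_wrist_force(): force on the tool from outside, world axes, zero at the start.
- telemetry.current_torque(): the same for the moment, N m.
- telemetry.current_opening(): finger opening in m.
Only numpy, scipy, OpenCV 4.12 (cv2) and the standard library are available. Lean on these libraries where they do the work, as an engineer would, in place of code of your own. Each camera call takes 0.05 s, during which the arm holds its last target.

### The job

Close the photometer's shutter by sliding its black grip until it is level with the dark steel index pointer beside the track, then lift the grey hood flap by its bar and fold it fully open so that it stays. Draw the hidden filter plate straight up out of its slot by its tab and present it to the upright inspection light panel: upright, a few centimetres in front of the lit white face and square to it, its window centred on that face, touching nothing but the gripper. Finish while holding it there, still; leave shutter and flap as set and the other things on the bench alone.

Things in the scene. Friction and masses are not known exactly. Their poses are not given: they have to be found in the camera images.
- slot (a point): Photometer: fixed white box 220 (its x) x 330 (its y) x 85 mm high; its flat deck is 85 mm above the bench. This point: centre of the deck, at the mouth of the slot (8 mm along x, 60 mm along y, 60 mm deep) in which the filter plate stands. Axes: z up, x away from the robot at yaw 0, y to the left; the box stands at varying place and yaw.
- shutter (a joint): Shutter slider on the left part of the deck, its track along the photometer's x, 125 mm to +y of the slot. Value in m: 0 at the end nearer the robot, up to 0.12 as the grip slides along the photometer's +x. Friction about 1.5 N; it stays where it is left.
- shutter_top (a point): Middle of the top of the black shutter grip, 54.5 mm above the deck. The grip is 20 mm along the track (photometer's x), 28 mm across, 40 mm high; below it lies the track, 40 mm wide and 14 mm high, 170 mm long.
- index_tip (a point): Tip of the dark steel index pointer, a 12 mm wide, 18 mm high clip fixed on the deck beside the track, on the side away from the flap (its place along the track varies). Same axes as the photometer. The shutter is closed when the middle of its grip has the same place along the photometer's x as this tip (within 6 mm).
- flap (a joint): Grey hood flap covering the slot, 110 (x) x 100 (y) x 50 mm high, hinged along the photometer's x at its right (-y) lower edge, opening up and over to the right. Value in rad: 0 shut, 1.6 fully open (stop). The hinge is stiff enough (0.16 N m) that the flap, 160 g, stays at any angle. Fully open it stands upright on the right part of the deck, its free edge 104 mm above the deck and its bar 84 mm to the right of the hinge, 38 mm beyond its face.
- flap_bar (a point): Middle of the flap's steel bar handle: a round bar of 10 mm diameter, 80 mm long along the photometer's x, 38 mm off the flap's top face (bar axis), on two end posts; with the flap shut it lies 80 mm to +y of the hinge and 84 mm above it. It swings with the flap; 20 mm of flap lie beyond it, towards the flap's free edge.
- flap_hinge (a point): Point on the flap's hinge axis, level with the middle of the bar, 4 mm above the deck and 50 mm to -y of the slot; fixed on the photometer, with its axes. The hinge axis is the photometer's x.
- plate_tab (a point): Filter plate, hidden under the flap (the plate weighs 50 to 100 g): point on its black grip tab, to grasp. The tab is 10 mm thick (plate's x), 24 mm wide (y) and stands above the deck from 1 to 38 mm; this point lies 24 mm above the deck, 14 mm below the tab's top. The plate's x is the plate's normal and lies along the photometer's x while in the slot; z up the tab.
- plate_window (a point): Centre of the 40 x 40 mm glass window in the filter plate's aluminium frame (56 mm wide in y, 60 mm high, 5 mm thick in x). It lies 54 mm straight below plate_tab and 30 mm above the plate's lower edge. Same axes as plate_tab.
- panel_face (a point): Inspection light panel: fixed upright grey panel 110 mm wide, 140 mm high, 16 mm thick, on a foot that reaches 23 mm out in front (14 mm high). This point: centre of its lit white face (92 x 92 mm), 85 mm above the bench. The face looks along this frame's +x (away from the robot at yaw 0); y lies across the face, z up. It stands left or right of the photometer, at varying yaw.
There are look-alikes about, which are no part of the job. Leave any purple or turquoise look-alike of the part that bears panel_face alone.

How it is judged:
By the outcome, as a careful person would: the job done as asked, in the order asked, and still so for the second after the job is handed in, while the arm keeps its last pose, push and grip.
It also fails if it takes over 64 s, if anything falls off the work surface, if the arm or the gripper's body presses on something with over 40 N, if the wrist force passes 120 N, or if a joint passes its speed limit or range.

## Working session

There is one attempt and no reset: what is moved stays moved. The work goes in short steps, each a Python script; the robot and the scene stay as the last script left them, time stands still between calls to the robot, and variables do not carry over. Pictures are saved under pics/ and viewed, and the job is handed in when it is done.

```bash
ls; mkdir -p pics; python3 - <<'E'
from plant import r, gripper_to, inverse_kinematics, vision, models, telemetry
import cv2
for n in ["scene","side","wrist"]:
    im=vision.snapshot(n); cv2.imwrite(f"pics/{n}0.png",cv2.cvtColor(im,cv2.COLOR_RGB2BGR))
    c=vision.get_calibration(n); print(n,c)
    for t in ["slot","shutter_top","index_tip","flap_bar","flap_hinge","plate_tab","panel_face"]:
        print(t,[(round(d['score'],2),[round(float(x),4) for x in d['at']]) for d in models.mark_of(t,n)])
print(telemetry.current_t())
E
```

```text
pics
scene {'fx': 458.6647668297403, 'fy': 458.6647668297403, 'cx': 257.3846188865757, 'cy': 191.74867640966485, 'position': array([0.95493074, 0.54751506, 0.94601413]), 'orientation': array([-0.1281388 ,  0.28093176,  0.87877876, -0.36387591])}
slot [(0.68, [0.5445, -0.005, 0.0856])]
shutter_top [(0.58, [0.5468, 0.1225, 0.1393])]
index_tip [(0.61, [0.595, 0.1223, 0.1017]), (0.34, [0.4729, -0.3497, 0.0835])]
flap_bar [(0.81, [0.5501, 0.0216, 0.1706]), (0.33, [0.5448, -0.0066, 0.0867])]
flap_hinge [(0.74, [0.5319, -0.0552, 0.0929])]
plate_tab []
panel_face [(0.98, [0.4647, -0.5104, 0.0871]), (0.74, [0.3393, -0.3718, 0.0842]), (0.66, [0.4749, -0.3514, 0.0835])]
side {'fx': 357.8493552747155, 'fy': 357.8493552747155, 'cx': 258.0468202001403, 'cy': 191.01391047917872, 'position': array([0.25479848, 0.59774286, 0.69413707]), 'orientation': array([ 0.06427024, -0.124999  ,  0.89287624, -0.4278044 ])}
slot [(0.4, [0.5306, -0.059, 0.0845])]
shutter_top [(0.81, [0.5474, 0.1225, 0.1368])]
index_tip [(0.57, [0.5992, 0.126, 0.1029])]
flap_bar [(0.95, [0.5508, 0.0208, 0.1697])]
flap_hinge [(0.82, [0.5314, -0.0546, 0.0846])]
plate_tab []
panel_face [(0.84, [0.4761, -0.3545, 0.0869]), (0.64, [0.3396, -0.3723, 0.088]), (0.59, [0.4651, -0.5149, 0.0813])]
wrist {'fx': 331.6111607090847, 'fy': 331.6111607090847, 'cx': 253.97659892075896, 'cy': 189.6046052320726, 'position': array([ 0.24384648, -0.52483963,  0.38440049]), 'orientation': array([ 0.09407204,  0.80505516, -0.58177829, -0.06760668])}
slot []
shutter_top []
index_tip []
flap_bar []
flap_hinge []
plate_tab []
panel_face []
1.2
```

View pics/scene0.png

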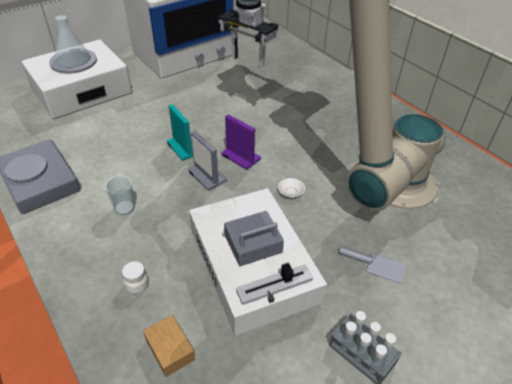

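View pics/side0.png

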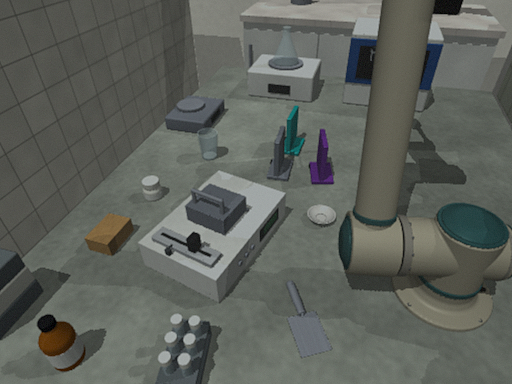

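View pics/wrist0.png

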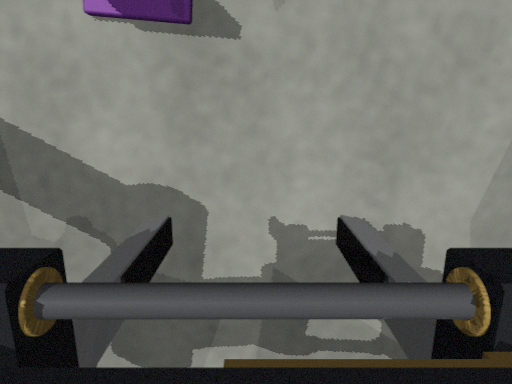

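```bash
python3 - <<'E'
import cv2
a=cv2.imread('pics/scene0.png')
cv2.imwrite('pics/s1.png',cv2.resize(a[180:340,180:340],None,fx=3.7,fy=3.7,interpolation=cv2.INTER_CUBIC))
cv2.imwrite('pics/s2.png',cv2.resize(a[95:195,155:275],None,fx=6,fy=6,interpolation=cv2.INTER_CUBIC))
b=cv2.imread('pics/side0.png')
cv2.imwrite('pics/d1.png',cv2.resize(b[165:305,130:300],None,fx=4,fy=4,interpolation=cv2.INTER_CUBIC))
cv2.imwrite('pics/d2.png',cv2.resize(b[100:190,250:350],None,fx=6,fy=6,interpolation=cv2.INTER_CUBIC))
E
```

```text
(no output)
```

View pics/s1.png

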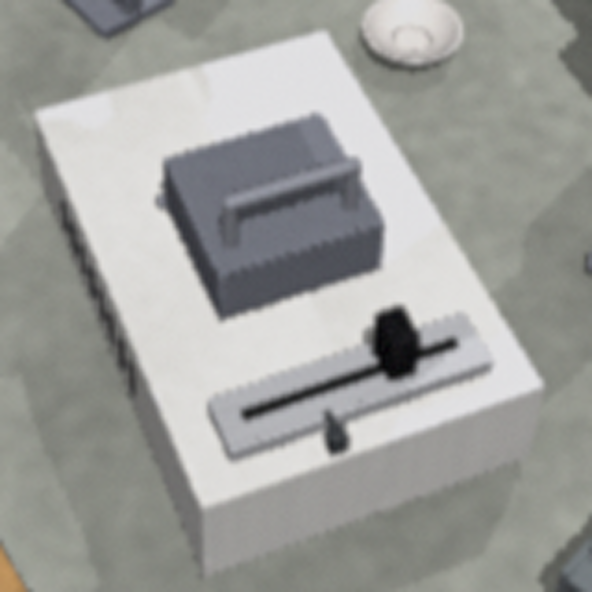

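View pics/s2.png

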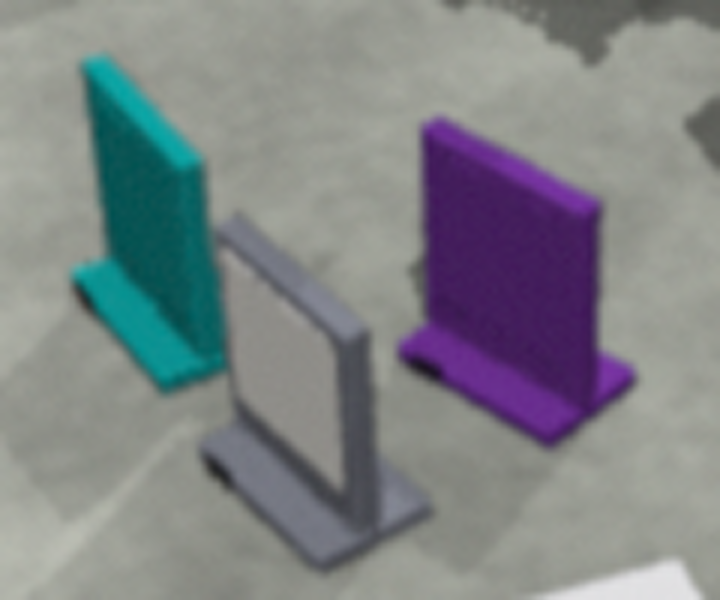

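View pics/d1.png

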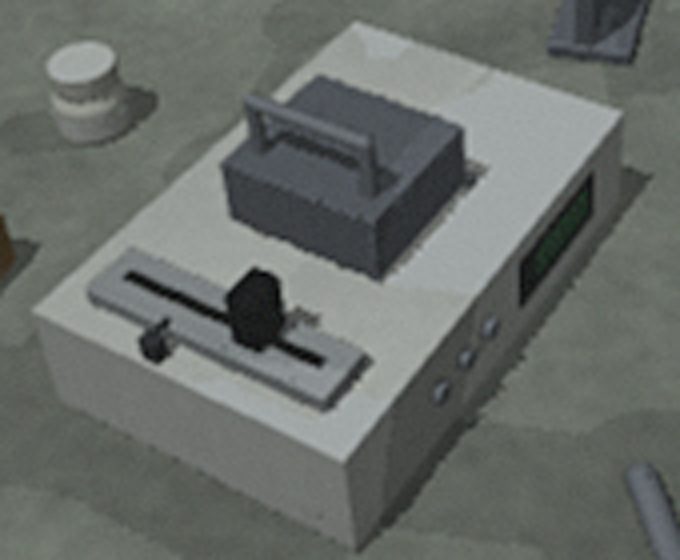

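View pics/d2.png

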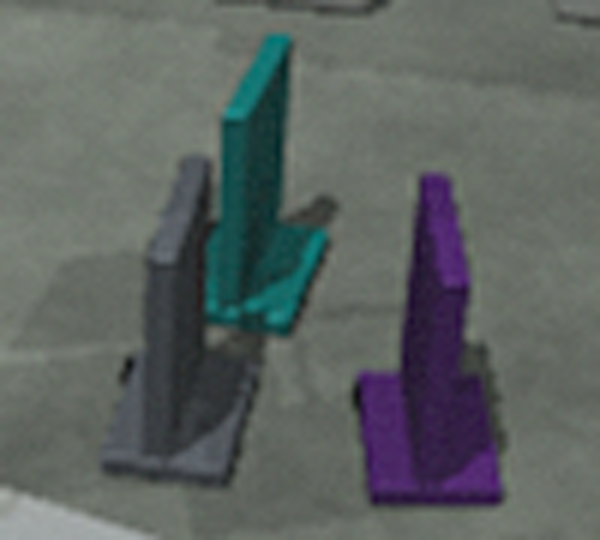

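```bash
cat > h.py <<'E'
import numpy as np
from scipy.spatial.transform import Rotation as R
def q2R(q): return R.from_quat([q[1],q[2],q[3],q[0]]).as_matrix()
def R2q(M):
    q=R.from_matrix(M).as_quat(); return [float(q[3]),float(q[0]),float(q[1]),float(q[2])]
def proj(c,P):
    P=np.atleast_2d(P); p=(P-np.array(c['position']))@q2R(c['orientation'])
    return np.c_[c['fx']*p[:,0]/p[:,2]+c['cx'],c['fy']*p[:,1]/p[:,2]+c['cy']]
def atz(c,uv,z):
    d=q2R(c['orientation'])@np.array([(uv[0]-c['cx'])/c['fx'],(uv[1]-c['cy'])/c['fy'],1]); o=np.array(c['position'])
    return o+d*(z-o[2])/d[2]
def Rz(a): return R.from_euler('z',a).as_matrix()
E
python3 - <<'E'
from plant import vision
from h import *
from scipy.optimize import least_squares
S=vision.get_calibration('scene');D=vision.get_calibration('side')
up=lambda p,x0,y0,f:[x0+(p[0]+.5)/f-.5,y0+(p[1]+.5)/f-.5]
C=[(.11,-.165,.085),(-.11,-.165,.085),(-.11,.165,.085),(.11,.165,.085)]
o1=[up(p,180,180,3.7) for p in [(36,113),(323,32),(543,383),(203,507)]]
o2=[up(p,130,165,4) for p in [(357,22),(622,115),(345,460),(35,312)]]
def fit(obs,x0):
    def res(x):
        o=[]
        for c,P,uv in obs:
            o.append((proj(c,np.array(P)@Rz(x[2]).T+[x[0],x[1],0])-uv).ravel())
        return np.concatenate(o)
    s=least_squares(res,x0,loss='soft_l1'); return s.x,res(s.x).reshape(-1,2)
for nm,ob in [('both',[(S,C,o1),(D,C,o2)]),('S',[(S,C,o1)]),('D',[(D,C,o2)])]:
    x,e=fit(ob,[.54,0,-.2]); print(nm,x.round(4),np.degrees(x[2]).round(2),e.round(1).tolist())
    if nm=='both': ph=x
for c,uv in [(S,up((330,413),180,180,3.7)),(D,up((165,325),130,165,4))]:
    p=atz(c,uv,.103); print('idx',p,(p-[ph[0],ph[1],0])@Rz(ph[2]))
for p in [(.595,.1223,.1017),(.5992,.126,.1029),(.5468,.1225,.139),(.5474,.1225,.137),(.5505,.0212,.1702),(.5317,-.055,.0929)]:
    print((np.array(p)-[ph[0],ph[1],0])@Rz(ph[2]))
PS=[(0,-.046,.131),(0,.046,.131),(0,.046,.039),(0,-.046,.039),(-.016,-.055,.155),(-.016,.055,.155),(.023,-.055,.014),(.023,.055,.014),(0,-.055,.155),(0,.055,.155)]
s=[(222,250),(340,347),(345,490),(235,400),(238,212),(368,333),(205,445),(322,555),(220,228),(343,345)]
PD=[(0,.055,.155),(-.016,.055,.155),(-.016,-.055,.155),(0,-.055,.155),(.023,.055,.014)]
d=[(148,262),(180,265),(208,160),(190,157),(103,467)]
s=[up(p,155,95,6) for p in s]; d=[up(p,250,100,6) for p in d]
for nm,ob in [('both',[(S,PS,s),(D,PD,d)]),('S',[(S,PS,s)]),('D',[(D,PD,d)])]:
    x,e=fit(ob,[.475,-.353,.3]); print(nm,x.round(4),np.degrees(x[2]).round(2),e.round(1).tolist())
E
```

```text
both [ 0.5416 -0.0093 -0.2306] -13.21 [[-0.5, -0.4], [0.6, -0.4], [0.5, 0.6], [-0.0, 0.3], [-0.5, -0.4], [0.6, -1.0], [0.4, 0.2], [-0.5, -0.6]]
S [ 0.5418 -0.0099 -0.2282] -13.07 [[-0.8, -0.4], [0.3, -0.6], [0.4, 0.3], [-0.0, 0.2]]
D [ 0.5411 -0.0083 -0.2334] -13.37 [[-0.3, -0.2], [0.8, -0.6], [0.2, 0.6], [-0.6, -0.4]]
idx [0.59756399 0.12646049 0.103     ] [0.02341603 0.1449084  0.103     ]
idx [0.59665793 0.13039472 0.103     ] [0.02163479 0.14853143 0.103     ]
[0.02187077 0.14027204 0.1017    ]
[0.02511398 0.14483401 0.1029    ]
[-0.02509922  0.12945075  0.139     ]
[-0.0245151   0.12958788  0.137     ]
[0.00165472 0.03167751 0.1702    ]
[ 0.00076763 -0.04680238  0.0929    ]
both [ 0.4749 -0.3517  0.0619] 3.55 [[1.0, 0.7], [0.1, 0.8], [0.8, 1.5], [1.3, 0.1], [0.6, -3.3], [1.7, -4.3], [-1.1, 0.4], [0.4, 1.9], [-1.1, -3.9], [1.1, -4.0], [-0.9, -4.9], [-0.9, -4.8], [0.5, -4.7], [-1.5, -4.7], [-1.3, -1.4]]
S [ 0.4766 -0.3519  0.0479] 2.75 [[0.7, 0.8], [-0.7, 1.1], [0.1, 1.7], [0.9, 0.2], [0.4, -3.2], [0.9, -4.0], [-1.5, 0.4], [-0.4, 2.2], [-1.4, -3.8], [0.2, -3.7]]
D [ 0.4658 -0.3265  0.0651] 3.73 [[0.0, -0.1], [0.2, -0.0], [1.5, -0.6], [-0.6, -0.6], [-0.6, 3.7]]
```

```bash
python3 - <<'E'
from plant import vision
from h import *
from scipy.optimize import least_squares
S=vision.get_calibration('scene');D=vision.get_calibration('side')
up=lambda p,x0,y0,f:[x0+(p[0]+.5)/f-.5,y0+(p[1]+.5)/f-.5]
def fit(obs,x0):
    def res(x):
        return np.concatenate([(proj(c,np.array(P)@Rz(x[2]).T+[x[0],x[1],0])-uv).ravel() for c,P,uv in obs])
    s=least_squares(res,x0,loss='soft_l1'); return s.x,res(s.x).reshape(-1,2)
for T in (.14,.145):
  PS=[(0,-.046,.131),(0,.046,.131),(0,.046,.039),(0,-.046,.039),(-.016,-.055,T),(-.016,.055,T),(.023,-.055,.014),(.023,.055,.014),(0,-.055,T),(0,.055,T)]
  s=[(222,250),(340,347),(345,490),(235,400),(238,212),(368,333),(205,445),(322,555),(220,228),(343,345)]
  PD=[(0,.055,T),(-.016,.055,T),(-.016,-.055,T),(0,-.055,T),(.023,.055,.014)]
  d=[(148,262),(180,265),(208,160),(190,157),(103,467)]
  s=[up(p,155,95,6) for p in s]; d=[up(p,250,100,6) for p in d]
  for nm,ob in [('both',[(S,PS,s),(D,PD,d)]),('S',[(S,PS,s)]),('D',[(D,PD,d)])]:
    x,e=fit(ob,[.475,-.353,.3]); print(nm,x.round(4),np.degrees(x[2]).round(2),e.round(1).tolist())
E
```

```text
both [ 0.4741 -0.3547  0.0678] 3.88 [[0.7, 0.1], [-0.2, 0.1], [0.6, 0.7], [0.9, -0.5], [0.6, 0.3], [1.6, -0.8], [-1.5, -0.2], [0.2, 1.2], [-1.0, -0.2], [1.1, -0.5], [-0.4, -0.9], [-0.5, -0.9], [0.6, -0.9], [-1.3, -0.9], [-0.8, -1.9]]
S [ 0.475  -0.3554  0.059 ] 3.38 [[0.4, 0.1], [-0.7, 0.1], [0.1, 0.8], [0.7, -0.6], [0.4, 0.3], [1.1, -0.7], [-1.7, -0.3], [-0.4, 1.2], [-1.3, -0.3], [0.5, -0.4]]
D [ 0.4714 -0.3489  0.078 ] 4.47 [[0.2, 0.2], [0.2, 0.2], [0.9, 0.0], [-1.1, 0.1], [-0.3, -0.6]]
both [ 0.4746 -0.3528  0.0657] 3.76 [[0.9, 0.5], [-0.0, 0.6], [0.7, 1.2], [1.1, -0.1], [0.7, -0.7], [1.7, -1.7], [-1.3, 0.2], [0.3, 1.7], [-1.0, -1.2], [1.2, -1.4], [-0.8, -2.1], [-0.8, -2.0], [0.4, -2.0], [-1.5, -2.0], [-1.1, -1.6]]
S [ 0.4761 -0.3533  0.0538] 3.08 [[0.5, 0.5], [-0.7, 0.7], [0.1, 1.4], [0.8, -0.1], [0.4, -0.6], [1.0, -1.5], [-1.6, 0.1], [-0.4, 1.8], [-1.3, -1.2], [0.4, -1.2]]
D [ 0.4696 -0.3423  0.0678] 3.88 [[0.1, -0.1], [0.1, -0.0], [1.2, -0.3], [-0.8, -0.3], [-0.4, 0.6]]
```

```bash
cat >> h.py <<'E'
from plant import r, gripper_to, inverse_kinematics, vision, models, telemetry
import cv2
PH=[0.5425,-0.0075,-0.2306]
def L2W(p,ph=None):
    ph=ph or PH; return Rz(ph[2])@np.array(p,float)+[ph[0],ph[1],0]
def W2L(p,ph=None):
    ph=ph or PH; return (np.array(p,float)-[ph[0],ph[1],0])@Rz(ph[2])
def down(yaw):  # tool z down, tool x at world yaw
    x=np.array([np.cos(yaw),np.sin(yaw),0]); z=np.array([0,0,-1.]); return R2q(np.c_[x,np.cross(z,x),z])
def best(pos,yaw):
    j0=np.array(telemetry.current_joints()); o=[]
    for k in (0,np.pi):
        j=inverse_kinematics(list(map(float,pos)),down(yaw+k))
        if j is not None: o.append((abs(np.array(j)-j0).max(),k,np.round(j,2)))
    return sorted(o,key=lambda t:t[0])
def snap(n,f):
    c=vision.get_calibration(n); im=vision.snapshot(n); cv2.imwrite(f'pics/{f}.png',cv2.cvtColor(im,cv2.COLOR_RGB2BGR)); return c
def marks(n,ts):
    for t in ts: print(n,t,[(round(float(d['score']),2),np.round(d['at'],4).tolist(),'L',np.round(W2L(d['at']),4).tolist()) for d in models.mark_of(t,n)])
def st(): print('t',round(telemetry.current_t(),2),'tcp',np.round(telemetry.current_ee_pos(),4),'F',np.round(telemetry.current_wrist_force(),1),'open',round(telemetry.current_opening(),4))
E
python3 - <<'E'
from h import *
p=L2W([-.025,.127,.30]); print(p)
for a in (PH[2],PH[2]+np.pi/2): print(best(p,a))
b=best(p,PH[2])[0]
r.move_to(list(p),down(PH[2]+b[1]))
print(snap('wrist','w1')); marks('wrist',['shutter_top','index_tip','flap_bar','slot','flap_hinge']); st()
E
```

```text
[0.5471891  0.12185228 0.3       ]
[(np.float64(1.4669743289667965), 0, array([ 0.09,  0.22,  1.41, -0.  ,  1.51,  0.33]))]
[(np.float64(1.4669743289667965), 0, array([ 0.09,  0.22,  1.41, -0.  ,  1.51, -1.25])), (np.float64(2.017385830793959), 3.141592653589793, array([ 0.09,  0.22,  1.41, -0.  ,  1.51,  1.9 ]))]
{'fx': 331.6111607090847, 'fy': 331.6111607090847, 'cx': 253.97659892075896, 'cy': 189.6046052320726, 'position': array([0.56275554, 0.18580618, 0.45373098]), 'orientation': array([ 0.11548091,  0.9865257 , -0.11512075, -0.01335715])}
wrist shutter_top [(0.85, [0.5442, 0.1208, 0.139], 'L', [-0.0277, 0.1253, 0.139])]
wrist index_tip [(0.7, [0.6008, 0.1239, 0.1028], 'L', [0.0267, 0.1412, 0.1028])]
wrist flap_bar [(0.9, [0.5503, 0.0218, 0.1727], 'L', [0.0009, 0.0303, 0.1727])]
wrist slot []
wrist flap_hinge []
t 4.2 tcp [0.5473 0.1215 0.2999] F [-0.4  0.1 -0.5] open 0.0943
```

View pics/w1.png

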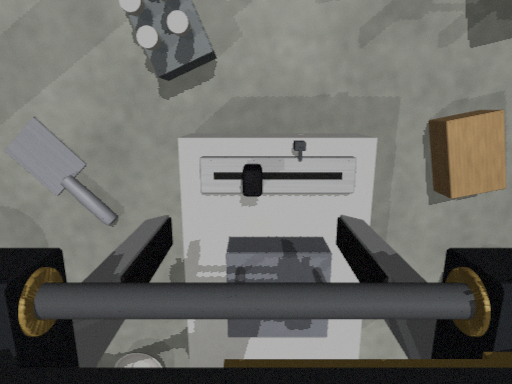

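```bash
python3 - <<'E'
import cv2
a=cv2.imread('pics/w1.png')
cv2.imwrite('pics/w1z.png',cv2.resize(a[125:225,170:390],None,fx=3.6,fy=3.6,interpolation=cv2.INTER_CUBIC))
E
```

```text
(no output)
```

View pics/w1z.png

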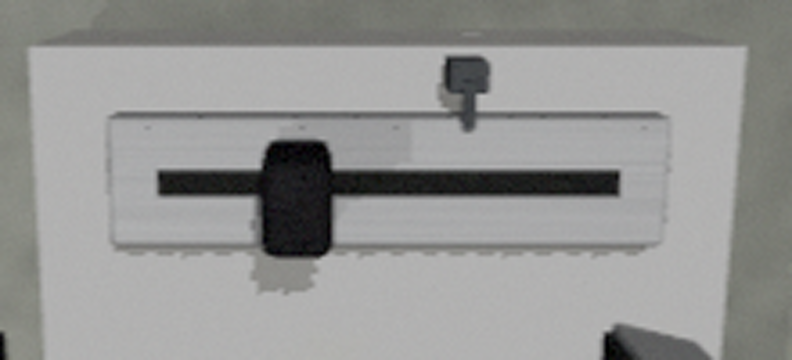

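```bash
python3 - <<'E'
from h import *
from scipy.optimize import least_squares
c={'fx': 331.6111607090847, 'fy': 331.6111607090847, 'cx': 253.97659892075896, 'cy': 189.6046052320726, 'position': np.array([0.56275554, 0.18580618, 0.45373098]), 'orientation': np.array([ 0.11548091,  0.9865257 , -0.11512075, -0.01335715])}
up=lambda p:[170+(p[0]+.5)/3.6-.5,125+(p[1]+.5)/3.6-.5]
uv=[up(p) for p in [(30,46),(746,46),(109,115),(670,115),(664,245),(110,245)]]
P=[(-.11,.165,.085),(.11,.165,.085),(-.085,.145,.099),(.085,.145,.099),(.085,.105,.099),(-.085,.105,.099)]
f=lambda x:(proj(c,np.array(P)@Rz(x[2]).T+[x[0],x[1],0])-uv).ravel()
s=least_squares(f,[.5425,-.0075,-.23],loss='soft_l1'); ph=list(s.x); print(s.x,np.degrees(s.x[2]),f(s.x).reshape(-1,2).round(1).tolist())
for uvp,z in [((468,126),.103),((467,75),.103),((298,150),.1395),((298,255),.1395)]:
    print(W2L(atz(c,up(uvp),z),ph))
E
```

```text
[ 0.54332699 -0.0079047  -0.23272344] -13.334070702821021 [[-0.6, -0.4], [0.3, -0.4], [-1.2, 0.2], [1.2, 0.3], [0.3, 0.3], [-0.1, 0.2]]
[0.02292868 0.14252147 0.103     ]
[0.02215206 0.15754238 0.103     ]
[-0.02716972  0.14132849  0.1395    ]
[-0.02718907  0.11249141  0.1395    ]
```

```bash
sed -i 's/^PH=.*/PH=[0.543,-0.0078,-0.232]/' h.py; python3 - <<'E'
from h import *
gripper_to(.055)
a=L2W([-.027,.126,.134])
q=down(PH[2])
p=L2W([-.027,.126,.2]); r.move_l(list(p),q,vel=.2)
print(r.move_l(list(a),vel=.12,guard=8)); st()
gripper_to(.01,f_grip=10); st()
r.move_l(list(L2W([.023,.126,.134])),vel=.06); st()
gripper_to(.055); 
r.move_l(list(L2W([.023,.126,.26])),vel=.25)
r.move_l(list(L2W([0,.06,.30])),vel=.25)
c=snap('wrist','w2'); print(c['position'],c['orientation']); marks('wrist',['shutter_top','index_tip','flap_bar']); 
snap('scene','s2b'); marks('scene',['shutter_top','index_tip','flap_bar']);st()
E
```

```text
False
t 6.32 tcp [0.5466 0.1211 0.135 ] F [0.1 1.2 0.2] open 0.0547
t 6.95 tcp [0.5457 0.1211 0.1342] F [-0.6  0.5  1.9] open 0.0197
t 7.93 tcp [0.5956 0.1093 0.1342] F [0.9 0.3 2.9] open 0.0198
[0.57219145 0.11522331 0.45287497] [ 0.11472796  0.98652684 -0.11579118 -0.01395287]
wrist shutter_top [(0.85, [0.5967, 0.1077, 0.1416], 'L', [0.0257, 0.1248, 0.1416])]
wrist index_tip [(0.54, [0.6019, 0.1233, 0.1007], 'L', [0.0272, 0.1411, 0.1007])]
wrist flap_bar [(0.89, [0.5504, 0.0203, 0.1729], 'L', [0.0007, 0.029, 0.1729])]
scene shutter_top [(0.57, [0.5987, 0.1093, 0.1391], 'L', [0.0273, 0.1268, 0.1391])]
scene index_tip [(0.59, [0.598, 0.1197, 0.0992], 'L', [0.0242, 0.1367, 0.0992])]
scene flap_bar [(0.73, [0.5502, 0.021, 0.1715], 'L', [0.0004, 0.0297, 0.1715])]
t 10.18 tcp [0.5569 0.0512 0.2994] F [0.5 0.9 1.8] open 0.0547
```

View pics/w2.png

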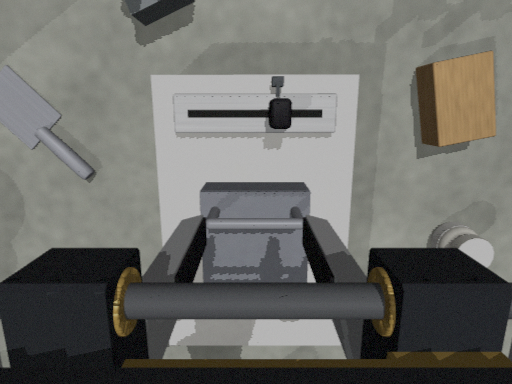

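```bash
python3 - <<'E'
from h import *
y=PH[2]+np.pi/2
q=down(y); H=np.array([0,-.05,.089]); a0=np.arctan2(.084,.08); rad=np.hypot(.08,.084)
B=lambda th,rr=rad: H+[0,rr*np.cos(a0+th),rr*np.sin(a0+th)+.006]
for th in (0,.8,1.62): print(best(L2W(B(th)),y))
p=L2W([0,.0298,.26]); r.move_to(list(p),q)
gripper_to(.05)
print(r.move_l(list(L2W(B(0))),vel=.15,guard=8)); st()
gripper_to(.0,f_grip=15); st()
for th in np.linspace(0,1.6,9)[1:]:
    g=r.move_l(list(L2W(B(th))),vel=.08,guard=25); st()
    if g: print('guard',th); break
E
```

```text
[(np.float64(1.5169988357979287), 3.141592653589793, array([-0.09,  0.27,  1.64, -0.  ,  1.23,  1.72])), (np.float64(1.6245938177918655), 0, array([-0.09,  0.27,  1.64, -0.  ,  1.23, -1.43]))]
[(np.float64(1.3599790643190133), 3.141592653589793, array([-0.24,  0.23,  1.62, -0.  ,  1.29,  1.56])), (np.float64(1.7816135892707812), 0, array([-0.24,  0.23,  1.62, -0.  ,  1.29, -1.58]))]
[(np.float64(1.202611884462276), 3.141592653589793, array([-0.4 ,  0.25,  1.7 , -0.  ,  1.2 ,  1.4 ])), (np.float64(1.938980769127518), 0, array([-0.4 ,  0.25,  1.7 , -0.  ,  1.2 , -1.74]))]
False
t 12.63 tcp [0.5505 0.0213 0.1796] F [0.9 0.2 0.3] open 0.0497
t 13.34 tcp [0.5498 0.021  0.1791] F [-0.7 -1.1  2. ] open 0.0093
t 13.78 tcp [0.5456 0.0032 0.1941] F [-1.   1.3  3.2] open 0.0092
t 14.22 tcp [ 0.5411 -0.0164  0.205 ] F [-1.   2.9  7. ] open 0.0094
t 14.67 tcp [ 0.5357 -0.0391  0.2105] F [-2.   1.3  8.1] open 0.0097
t 15.11 tcp [ 0.5302 -0.062   0.2111] F [-1.4 -1.1  6.1] open 0.0096
t 15.55 tcp [ 0.5249 -0.084   0.2073] F [-1.3 -2.3  2.3] open 0.0094
t 15.99 tcp [ 0.5199 -0.1049  0.1994] F [ 1.2 -0.5 -0.5] open 0.0091
t 16.43 tcp [ 0.5153 -0.1244  0.1873] F [ 0.2 -0.1 -2.5] open 0.0092
t 16.88 tcp [ 0.5114 -0.1409  0.1717] F [-0.2  0.8 -2.8] open 0.0096
```

```bash
python3 - <<'E'
from h import *
H=np.array([0,-.05,.089]); a0=np.arctan2(.084,.08); rad=np.hypot(.08,.084)
B=lambda th,rr=rad: H+[0,rr*np.cos(a0+th),rr*np.sin(a0+th)+.006]
print(r.move_l(list(L2W(B(1.66))),vel=.04,guard=9)); st()
gripper_to(.03); p=L2W(W2L(telemetry.current_ee_pos())+[0,0,.1])
r.move_l(list(p),vel=.2); st()
snap('scene','s3'); marks('scene',['flap_bar','shutter_top','plate_tab','slot']); snap('side','d3'); marks('side',['flap_bar','shutter_top','plate_tab'])
E
```

```text
True
t 17.08 tcp [ 0.5119 -0.141   0.1705] F [0.5 0.8 3.3] open 0.0094
t 18.27 tcp [ 0.5104 -0.14    0.2688] F [-0.5  0.1 -0.7] open 0.03
scene flap_bar [(0.81, [0.5148, -0.1436, 0.165], 'L', [0.0038, -0.1386, 0.165])]
scene shutter_top [(0.73, [0.5981, 0.1126, 0.1404], 'L', [0.0259, 0.1298, 0.1404])]
scene plate_tab [(0.6, [0.5401, -0.0076, 0.1072], 'L', [-0.0029, -0.0005, 0.1072])]
scene slot [(0.58, [0.5451, -0.0063, 0.0839], 'L', [0.0017, 0.0019, 0.0839])]
side flap_bar [(0.67, [0.5131, -0.1389, 0.167], 'L', [0.001, -0.1345, 0.167])]
side shutter_top [(0.81, [0.5954, 0.1096, 0.1366], 'L', [0.024, 0.1263, 0.1366])]
side plate_tab [(0.65, [0.5454, -0.0092, 0.1117], 'L', [0.0027, -0.0008, 0.1117])]
```

View pics/s3.png

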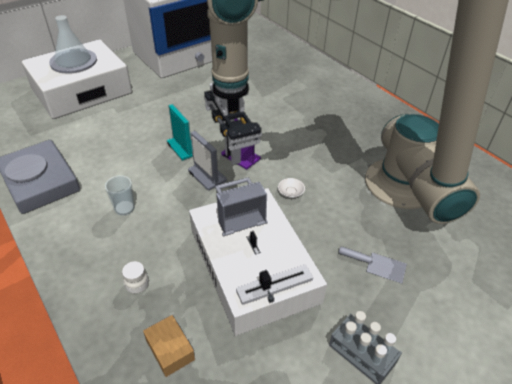

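View pics/d3.png

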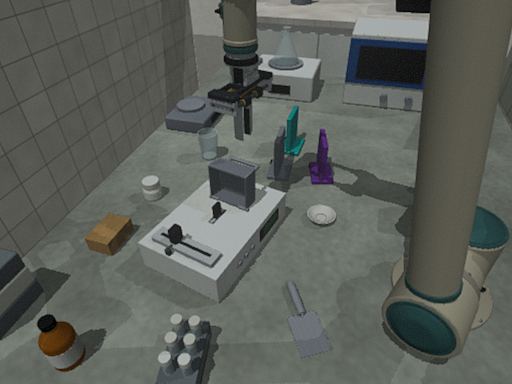

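```bash
python3 - <<'E'
from h import *
l=W2L([0.5119,-0.141,.1705-.006])-[0,-.05,.089]; print('angle',np.arctan2(l[2],l[1])-np.arctan2(.084,.08))
p=L2W([0,0,.30]); print(best(p,PH[2])); r.move_to(list(p),down(PH[2]))
c=snap('wrist','w4'); print(c['position'],c['orientation']); marks('wrist',['plate_tab','flap_bar','shutter_top','index_tip','slot']); st()
E
```

```text
angle 1.6158203111130356
[(np.float64(1.831714489816266), 0, array([-0.14,  0.2 ,  1.44, -0.  ,  1.5 ,  0.09]))]
[0.55832075 0.05676434 0.45382005] [ 0.11536124  0.98654398 -0.11508458 -0.01335286]
wrist plate_tab [(0.62, [0.5424, -0.0074, 0.1086], 'L', [-0.0007, 0.0003, 0.1086])]
wrist flap_bar [(0.63, [0.5092, -0.1413, 0.1662], 'L', [-0.0022, -0.1377, 0.1662])]
wrist shutter_top [(0.98, [0.5956, 0.1074, 0.1378], 'L', [0.0247, 0.1242, 0.1378])]
wrist index_tip [(0.58, [0.5976, 0.1235, 0.1013], 'L', [0.0229, 0.1403, 0.1013])]
wrist slot [(0.74, [0.5437, -0.0081, 0.0866], 'L', [0.0008, -0.0001, 0.0866])]
t 20.62 tcp [ 0.543 -0.008  0.3  ] F [ 0.7  0.3 -0.6] open 0.0304
```

View pics/w4.png

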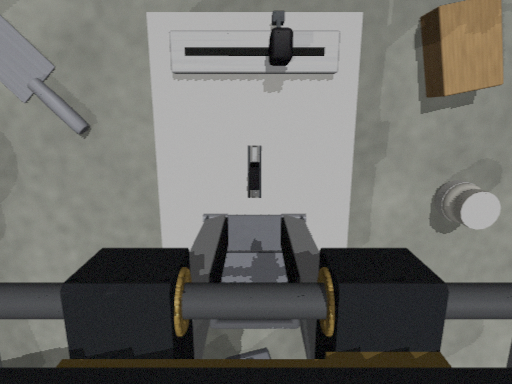

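```bash
python3 - <<'E'
from h import *
gripper_to(.04)
print(r.move_l(list(L2W([0,0,.115])),vel=.15,guard=8)); st()
gripper_to(.0,f_grip=25); st()
r.move_l(list(L2W([0,0,.20])),vel=.08); st()
r.move_l(list(L2W([0,0,.34])),vel=.2); st()
snap('side','d5'); snap('scene','s5')
E
python3 -c "
import cv2,numpy as np
a=cv2.imread('pics/d5.png');b=cv2.imread('pics/s5.png')
cv2.imwrite('pics/c5.png',np.hstack([cv2.resize(a[80:300,120:320],None,fx=2,fy=2),cv2.resize(b[100:320,150:350],None,fx=2,fy=2)]))"
```

```text
False
t 22.41 tcp [ 0.5437 -0.0079  0.1158] F [ 0.5  0.7 -0.3] open 0.04
t 22.98 tcp [ 0.5431 -0.0078  0.1152] F [-0.9 -0.6  1.2] open 0.0099
t 24.2 tcp [ 0.5426 -0.0077  0.1994] F [ 0.4 -0.8  0.2] open 0.0096
t 25.05 tcp [ 0.5424 -0.0077  0.3387] F [ 0.  -0.6 -2. ] open 0.0096
```

View pics/c5.png

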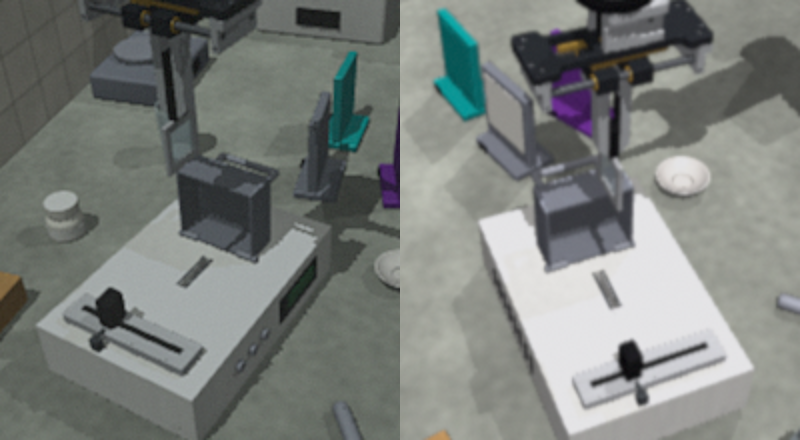

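```bash
python3 - <<'E'
from h import *
p=[.50,-.22,.34]; print(best(p,.067))
r.move_to(p,down(.067)); st()
c=snap('wrist','w6'); print(c['position'].tolist(),c['orientation'].tolist()); marks('wrist',['panel_face','plate_tab'])
snap('scene','s6');marks('scene',['panel_face'])
E
```

```text
[(np.float64(0.698410208039072), 0, array([-0.54,  0.19,  1.35, -0.  ,  1.6 , -0.61])), (np.float64(2.443182445550721), 3.141592653589793, array([-0.54,  0.19,  1.35, -0.  ,  1.6 ,  2.53]))]
t 26.02 tcp [ 0.5001 -0.2192  0.3395] F [-0.4 -0.6 -0.4] open 0.0096
[0.4958340150757426, -0.15315877383101772, 0.4934983229031428] [0.11522471926218238, 0.9927901452892537, 0.0328184762541047, 0.003733510928405287]
wrist panel_face [(0.57, [0.3418, -0.369, 0.0886], 'L', [-0.1128, -0.3978, 0.0886])]
wrist plate_tab [(0.79, [0.5012, -0.2201, 0.3327], 'L', [0.0081, -0.2162, 0.3327])]
scene panel_face [(0.59, [0.3406, -0.3719, 0.0782], 'L', [-0.1133, -0.4009, 0.0782]), (0.57, [0.4771, -0.3529, 0.0809], 'L', [0.0152, -0.351, 0.0809])]
```

View pics/w6.png

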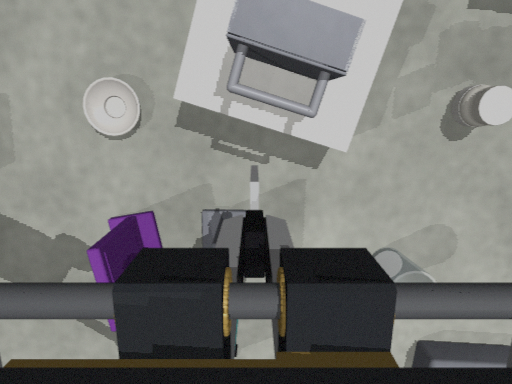

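View pics/s6.png

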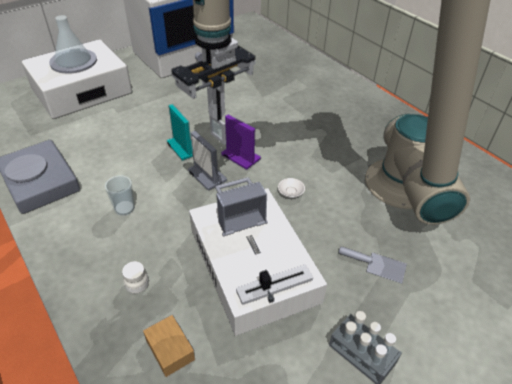

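```bash
python3 - <<'E'
from h import *
p=[.60,-.41,.34]; print(best(p,.067))
r.move_to(p,down(.067)); st()
c=snap('wrist','w7'); print(c['position'].tolist(),c['orientation'].tolist()); marks('wrist',['panel_face','plate_window'])
import cv2
a=cv2.imread('pics/w7.png'); cv2.imwrite('pics/w7z.png',cv2.resize(a[90:290,20:240],None,fx=3,fy=3,interpolation=cv2.INTER_CUBIC))
E
```

```text
[(np.float64(0.45278453487557946), 0, array([-0.7 ,  0.49,  0.9 , -0.  ,  1.75, -0.76])), (np.float64(2.988114684188756), 3.141592653589793, array([-0.7 ,  0.49,  0.9 , -0.  ,  1.75,  2.38]))]
t 27.14 tcp [ 0.5999 -0.4088  0.3401] F [ 0.2  0.6 -0. ] open 0.0098
[0.5956009818656075, -0.34263500283238735, 0.49408414178903204] [0.11536251844335826, 0.9927546608613962, 0.033392850416521916, 0.003819714313886201]
wrist panel_face [(0.83, [0.4735, -0.3574, 0.0814], 'L', [0.0127, -0.3562, 0.0814]), (0.82, [0.3414, -0.3708, 0.0882], 'L', [-0.1127, -0.3996, 0.0882]), (0.67, [0.4646, -0.5111, 0.087], 'L', [0.0394, -0.5078, 0.087])]
wrist plate_window []
```

View pics/w7.png

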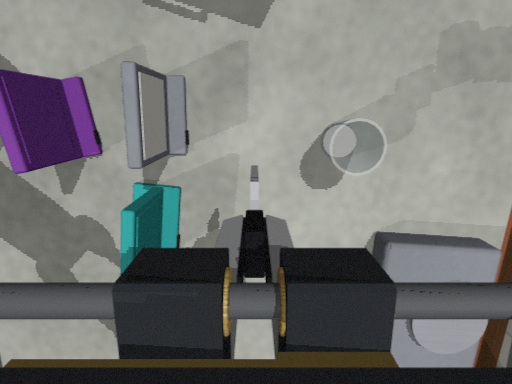

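View pics/w7z.png

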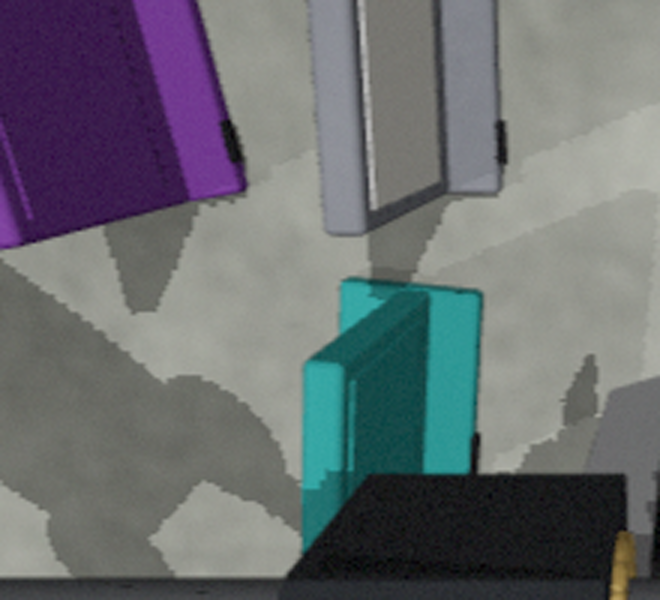

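```bash
python3 -c "
import cv2
a=cv2.imread('pics/w7.png'); cv2.imwrite('pics/w7y.png',cv2.resize(a[50:180,100:210],None,fx=4.5,fy=4.5,interpolation=cv2.INTER_CUBIC))"
```

```text
(no output)
```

View pics/w7y.png

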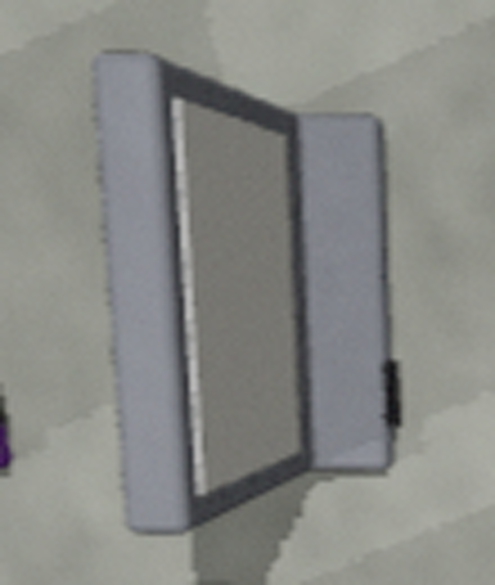

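```bash
python3 - <<'E'
from h import *
from scipy.optimize import least_squares
c={'fx': 331.6111607090847, 'fy': 331.6111607090847, 'cx': 253.97659892075896, 'cy': 189.6046052320726,'position':[0.5956009818656075, -0.34263500283238735, 0.49408414178903204],'orientation':[0.11536251844335826, 0.9927546608613962, 0.033392850416521916, 0.003819714313886201]}
up=lambda p:[100+(p[0]+.5)/4.5-.5,50+(p[1]+.5)/4.5-.5]
uv=[up(p) for p in [(95,52),(128,533),(157,53),(188,532),(172,98),(197,495),(290,135),(301,460),(383,115),(389,471),(300,115),(312,470)]]
def P(T): return np.array([(-.016,.055,T),(-.016,-.055,T),(0,.055,T),(0,-.055,T),(0,.046,.131),(0,-.046,.131),(0,.046,.039),(0,-.046,.039),(.023,.055,.014),(.023,-.055,.014),(0,.055,.014),(0,-.055,.014)])
f=lambda x:(proj(c,P(x[3])@Rz(x[2]).T+[x[0],x[1],0])-uv).ravel()
s=least_squares(f,[.474,-.354,.066,.15],loss='soft_l1');print(s.x,np.degrees(s.x[2]),f(s.x).reshape(-1,2).round(1).tolist())
E
```

```text
[ 0.47538742 -0.35630475  0.0473901   0.13681292] 2.7152527416954895 [[-0.6, -0.1], [-0.6, 0.2], [1.5, 0.0], [0.8, 0.7], [0.6, 0.1], [0.1, -0.0], [-1.7, 0.1], [-1.3, -1.7], [-1.1, -0.3], [-0.2, 0.4], [0.6, -0.6], [1.0, 0.3]]
```

```bash
python3 - <<'E'
from h import *
yw=.053; n=Rz(yw)[:,0]; t=np.array([.475,-.3555,0])+.038*n; print(t)
r.move_l([t[0],t[1],.30],down(yw),vel=.15); st()
print(r.move_l([t[0],t[1],.145],vel=.1,guard=8)); r.hold(.5); st()
for n_ in ('scene','side','wrist'):
    c=snap(n_,'f_'+n_); marks(n_,['panel_face','plate_window','plate_tab','flap_bar','shutter_top','index_tip'])
import cv2
a=cv2.imread('pics/f_scene.png');b=cv2.imread('pics/f_side.png')
cv2.imwrite('pics/f1.png',cv2.resize(a[95:215,140:290],None,fx=5,fy=5,interpolation=cv2.INTER_CUBIC))
cv2.imwrite('pics/f2.png',cv2.resize(b[70:200,210:350],None,fx=4.5,fy=4.5,interpolation=cv2.INTER_CUBIC))
E
```

```text
[ 0.51294664 -0.35348694  0.        ]
t 28.18 tcp [ 0.5136 -0.3537  0.3007] F [-0.8 -0.6 -0.9] open 0.01
False
t 30.38 tcp [ 0.513  -0.3535  0.145 ] F [-0.   0.  -1.5] open 0.01
scene panel_face [(0.73, [0.3434, -0.3721, 0.0816], 'L', [-0.1105, -0.4004, 0.0816]), (0.56, [0.4753, -0.3539, 0.0827], 'L', [0.0137, -0.3524, 0.0827])]
scene plate_window [(0.48, [0.5165, -0.3513, 0.0848], 'L', [0.0532, -0.3404, 0.0848])]
scene plate_tab [(0.73, [0.5103, -0.3542, 0.1365], 'L', [0.0478, -0.3446, 0.1365])]
scene flap_bar [(0.73, [0.5112, -0.1393, 0.1662], 'L', [-0.0007, -0.1353, 0.1662])]
scene shutter_top [(0.63, [0.6018, 0.1109, 0.1405], 'L', [0.0299, 0.129, 0.1405])]
scene index_tip [(0.61, [0.5991, 0.1223, 0.1], 'L', [0.0247, 0.1395, 0.1])]
side panel_face [(0.87, [0.4719, -0.3536, 0.0852], 'L', [0.0103, -0.3529, 0.0852]), (0.81, [0.3403, -0.3702, 0.0873], 'L', [-0.1139, -0.3993, 0.0873]), (0.76, [0.4646, -0.5156, 0.0838], 'L', [0.0405, -0.5122, 0.0838])]
side plate_window [(0.57, [0.5144, -0.3545, 0.0859], 'L', [0.0519, -0.344, 0.0859])]
side plate_tab [(0.42, [0.5157, -0.3554, 0.1371], 'L', [0.0534, -0.3446, 0.1371])]
side flap_bar [(0.96, [0.5136, -0.1381, 0.1636], 'L', [0.0013, -0.1336, 0.1636])]
side shutter_top [(0.63, [0.5958, 0.1089, 0.1357], 'L', [0.0246, 0.1257, 0.1357])]
side index_tip [(0.41, [0.6026, 0.1247, 0.1071], 'L', [0.0275, 0.1427, 0.1071])]
wrist panel_face [(0.61, [0.4773, -0.3552, 0.0813], 'L', [0.0159, -0.3532, 0.0813])]
wrist plate_window []
wrist plate_tab [(0.81, [0.5157, -0.3554, 0.1358], 'L', [0.0534, -0.3446, 0.1358])]
wrist flap_bar []
wrist shutter_top []
wrist index_tip []
```

View pics/f1.png

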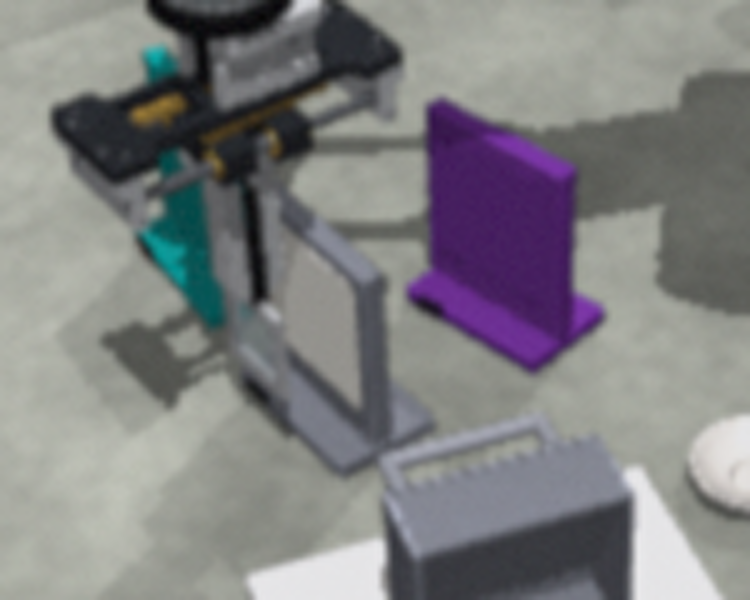

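View pics/f2.png

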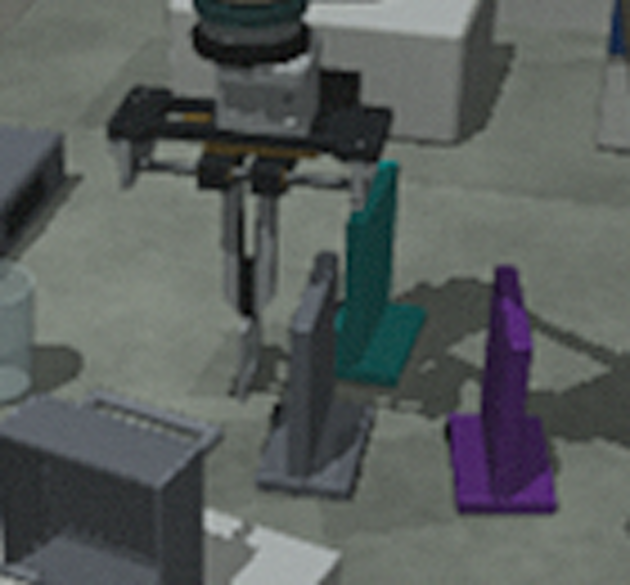

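View pics/f_wrist.png

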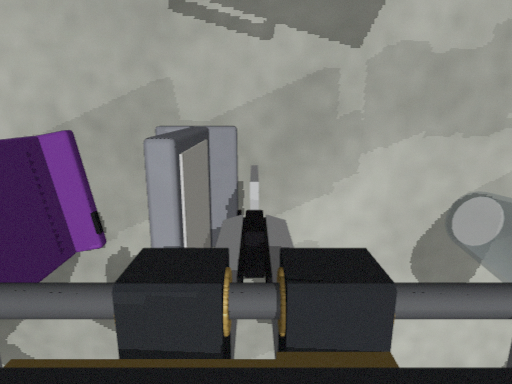

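```bash
python3 - <<'E'
from h import *
st(); print(np.abs(telemetry.current_dq()).max()); r.sign_off()
E
```

```text
t 31.43 tcp [ 0.5129 -0.3535  0.145 ] F [-0.4 -0.7 -1.1] open 0.0103
0.0017133219382002571
the job is handed in; nothing more can be done
```

I did all the steps in the order asked and handed the job in at 31.4 s, with the arm holding the filter plate still in front of the grey panel. The interface gives no verdict, so these are my own last checks:

- **Shutter:** I slid the grip to the index pointer. Measured from the wrist picture, the two agree to about 1 mm along the track. The networks put the gap between 2 mm one way and 5 mm the other, which is within their error but near the 6 mm tolerance at the worst reading.
- **Flap:** I swung it over by its bar until it met its stop, at about 1.6 rad, and let go. In the last pictures it was still standing open, with its bar within a few millimetres of the expected place.
- **Plate:** I drew it straight up by its tab and carried it over the flap. It is held upright, about 38 mm in front of the lit face. By the tool pose, the window centre is 85 mm above the bench. The networks place it within about 2 mm of that height and 3 mm of centre across the face.
- **Squareness:** my fits of the panel's yaw ranged from 2.7° to 3.9°. I set the plate at 3.0°, so it should be square to within about 1°. This is the least certain figure.
- **Contact:** the wrist force stayed near zero and no contact guard tripped on the approach to the panel. I saw no contact with the other things on the bench, including the purple and turquoise look-alikes.

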